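# Open the glaze jar whose cap has dried on

### The arm

A 7-joint arm with a two-finger parallel gripper is mounted at the origin on the work surface. World frame = base frame: x ahead of the robot, y to its left, z up, the work surface at z = 0. Lengths are in m, angles in rad, forces in N, time in s.
With the tool pointing down it reaches from about 0.35 to 0.9 m from the base axis. Payload 8.1 kg.
Tool frame: the origin (TCP) lies between the finger pads; the fingertips stand 19 mm ahead of it and the grasp point (between the pads) is the TCP; y points along the fingers, x is the direction in which the jaws open and shut, and the axes are right-handed (so a half turn about y gives the same grasp; the last joint's range is limited). The gripper opens to 92 mm and grips with 3 to 60 N. Pads are 19 mm wide; open, the fingers measure 130 mm over their backs; the gripper's body (75 mm by 190 mm) begins 47 mm behind the grasp point.
Start: joints at [1.144, 0.434, 0.025, 1.573, -0.012, 1.134, -0.075], TCP at [0.199, -0.593, 0.246] pointing down, gripper open.
Joint ranges: [-2.62, 2.62], [-0.44, 2.09], [-1.27, 1.32], [0.08, 2.57], [-1.32, 4.46], [0.12, 2], [-2.74, 2.74]. Speed limits (rad/s): [2.22, 2.22, 3.01, 3.01, 3.14, 3.14, 3.14].

### API

Orientations are given as a rotation vector (axis times angle).
In Python, from cell import arm gives the robot as it stands.
- The arm moves only by the tool move_arm, never from a script. Its argument "series" is a list of rows, each an object of numbers: "x", "y", "z": the shift along the tool's x, y, z in cm; "rx", "ry", "rz": the turn, a rotation vector about the tool's x, y, z in rad. In form: [{"x": .., "y": .., "z": .., "rx": .., "ry": .., "rz": ..}, ...]. A call has 1 to 12 rows; each row shifts and turns the pose as measured when the row begins, along the tool's axes as they then stand; what a row does not reach is not made up. A row lasts 1/8 s, in which the tool goes at most 62.5 mm and 10.7 degrees, less where a joint would pass 70% of its speed; a pose out of reach is approached as far as the arm can. A call is refused whole if a number of a shift passes 6.25 or a number of a turn 0.188, either way. A call with a gripper value outside its range is refused whole. "jaw" is the finger opening in cm, from 0 to 9.18, set as the call begins (left out, the last holds). The fingers move at their own pace and stop on an object; "newtons" is the grip in N (left out, the last holds). Time passes only in rows, so rows that do not move let the fingers close. It gives the time, the measured TCP pose, the force and the opening at its end, in the units of the state.
- arm.observe(): the state, without advancing time (a new reading comes with each control period).
- arm.get_image(name): name is "side" or "top"; returns the picture (384x512x3 uint8, blue, green, red); there is no depth.
- arm.camera_params(name): a dict with "K" (3x3 intrinsics, pixels), "R" (3x3) and "t" (3): a world point X has camera coordinates R X + t. Camera axes: x right, y down, z forward; pixel columns grow to the right and rows downward; lengths in m; the calibration is good to about 2 mm. A picture is of the moment at which its call begins. camera_params takes no time and is no camera call.
- arm.sign_off(): hands the job in, once; it reports no verdict.
The state is a dict: "clock": time; "joints": joint angles; "dq": joint speeds; "joint_efforts": joint torques, N m; "position": TCP position; "ee_rot": TCP orientation; "force": force on the tool from outside, world axes, zero at the start; "ft_torque": the same for the moment, N m; "width": opening from 0.0 (shut) to 1.0 (fully open).
Only numpy, scipy, OpenCV 4.12 (cv2) and the standard library are available. Lean on these libraries where they do the work, as an engineer would, in place of code of your own. Each camera call takes 0.05 s, during which the arm holds its last target.

### The job

The brass cap of the blue glaze jar has dried on. Take the jar by its square body, never lifting it by the cap, stand it between the cheeks of the wooden cradle so that it cannot turn, and let go; then grip the cap, break it loose with a firm anticlockwise twist, spin it on round until it comes free, and lay it right way up and wholly on the terracotta tile, with the open jar left standing in the cradle. Lower the jar and the cap rather than dropping them, and do not shift or tip the green jar and the two cups.

Things in the scene. Friction and masses are not known exactly. Their poses are not given: they have to be found in the camera images.
- jar: blue glaze jar: square glass body 62 x 62 mm and 58 mm high full of blue glaze, white labels; neck with its mouth 76 mm up, cap on it with a gap of 8 mm between body and cap; 84 mm high with the cap; about 0.34 kg. Origin: centre of its underside, z up, x and y square to its sides. On the open bench it would just turn with the cap.
- cap: round knurled brass cap of the blue jar, 52 mm across, 18 mm high, 45 g. Origin: centre of its open underside, z up. Tight, its underside is 66 mm above the jar's, its axes are the jar's. Opens anticlockwise from above: the first 0.4 rad take about 0.6 N m (grip firmly), then it turns freely, 1.5 mm loose; from 1.75 to 2.2 rad past tight it lifts straight off; stop at 2.35.
- cradle: jar cradle screwed to the bench: plywood foot 9 mm thick, two wooden cheeks 86 mm long (inner faces at y = -33 and +33 mm, tops 27 mm above the bench), back stop with inner face at x = +34 mm; open towards -x. Origin: on the bench under the centre of the jar's place. The jar stands on the foot, sides square to the cheeks, any of the four ways round; in it the jar turns 0.1 rad, then is held.
- tile: terracotta tile 120 x 120 mm, 8 mm thick, fixed to the bench. Origin: centre of its underside, x and y along its sides.
- green_jar: bystander: closed glaze jar of the same shape with green glaze, 62 x 62 mm, 84 mm high. Origin: centre of its underside.
- cup_a: bystander: unglazed pale cup, 76 mm across at the belly, 66 mm high. Origin: centre of its underside.
- cup_b: bystander: unglazed pale cup, 76 mm across at the belly, 66 mm high. Origin: centre of its underside.

How it is judged:
On the way, in this order (a step that is already met when the one before it is completed fails the run):
1. the jar stands in the cradle, let go, with its cap still tight (x of jar in the frame of cradle between -0.02 and 0.007 m and y of jar in the frame of cradle between -0.007 and 0.007 m and z of jar in the frame of cradle below 0.012 m and angle between jar's own z axis and vertical below 0.08 rad and angle between the x axis of cap and the x axis of jar, either way round below 0.1 rad and contact force between the fingers and jar below 0.2 N), for 0.2 s.
2. the cap is broken loose and turned on, the jar standing in the cradle (angle between the x axis of cap and the x axis of jar, either way round above 0.5 rad and z of cap in the frame of jar below 0.072 m and horizontal distance between cap and jar below 0.006 m and z of jar in the frame of cradle below 0.014 m and horizontal distance between jar and cradle below 0.022 m), for 0.1 s.
3. the cap is lifted off, the jar left in the cradle (z of cap in the frame of jar above 0.082 m and z of jar in the frame of cradle below 0.014 m and horizontal distance between jar and cradle below 0.022 m), for 0.1 s.
At the end, for the whole second after the job is handed in: The open blue jar stands upright on the cradle foot (centre within 7 mm of the middle across the cheeks, at most 20 mm out to the open side); the cap lies flat, right way up, wholly on the tile (centre within 37 mm of the tile centre along both sides); both let go and at rest (x of jar in the frame of cradle between -0.02 and 0.007 m and y of jar in the frame of cradle between -0.007 and 0.007 m and z of jar in the frame of cradle below 0.012 m and angle between jar's own z axis and vertical below 0.08 rad and x of cap in the frame of tile between -0.037 and 0.037 m and y of cap in the frame of tile between -0.037 and 0.037 m and z of cap in the frame of tile between 0.005 and 0.011 m and angle between cap's own z axis and vertical below 0.1 rad and linear speed of each of cap, jar below 0.02 m/s); the robot touches nothing.
It fails at once if the jar was lifted by its cap (height (world z) of jar above 0.022 m and contact force between the fingers and cap above 1 N).
It fails at once if the jar was tipped over (angle between jar's own z axis and vertical above 0.6 rad).
It fails at once if the jar or the cap was dropped (contact force between the fingers and jar below 0.1 N and contact force between the fingers and cap below 0.1 N and linear speed of any of jar, cap above 0.6 m/s).
It fails at once if the green jar was shifted or tipped (distance of green_jar from where it was at the start of the episode above 0.02 m or angle between green_jar's own z axis and vertical above 0.3 rad).
It fails at once if a cup was shifted or tipped (distance of any of cup_a, cup_b from where it was at the start of the episode above 0.02 m or angle between any of cup_a, cup_b's own z axis and vertical above 0.3 rad).
It also fails if it takes over 58 s, if anything falls off the work surface, if the arm or the gripper's body presses on something with over 40 N, if the wrist force passes 120 N, or if a joint passes its speed limit or range.

## Working session

There is one attempt and no reset: what is moved stays moved. The work goes in short steps, Python scripts to look and compute and a tool call to move; the robot and the scene stay as the last step left them, time stands still between calls to the robot, and variables do not carry over. Pictures are saved under pics/ and viewed, and the job is handed in when it is done.

Besides the shell and the picture viewer there is one more tool, called as name([rows], argument=value, ...), one row to a line, values as JSON. move_arm: Moves the arm, as the interface text tells. Its arguments: {"type":"object","properties":{"series":{"type":"array","items":{"type":"object","properties":{"x":{"type":"number"},"y":{"type":"number"},"z":{"type":"number"},"rx":{"type":"number"},"ry":{"type":"number"},"rz":{"type":"number"}}}},"jaw":{"type":"number"},"newtons":{"type":"number"}},"required":["series"]}

```bash
ls; mkdir -p pics
python3 - <<'E'
from cell import arm
import cv2
for n in("side","top"):
    cv2.imwrite(f"pics/{n}0.png",arm.get_image(n)); p=arm.camera_params(n); print(p)
print(arm.observe())
E
```

```text
pics
{'K': array([[348.18991306,   0.        , 253.67395344],
       [  0.        , 348.18991306, 188.09062978],
       [  0.        ,   0.        ,   1.        ]]), 'R': array([[-0.97976861, -0.19963237, -0.01415595],
       [-0.12185729,  0.65117637, -0.74907953],
       [ 0.15875854, -0.7321996 , -0.66232882]]), 't': array([0.54656532, 0.11378722, 0.66397957])}
{'K': array([[356.91114644,   0.        , 255.58317558],
       [  0.        , 356.91114644, 193.53372893],
       [  0.        ,   0.        ,   1.        ]]), 'R': array([[ 0.00735463, -0.99969783, -0.02345556],
       [-0.99896414, -0.00629184, -0.04506729],
       [ 0.04490609,  0.02376272, -0.99870855]]), 't': array([0.01611669, 0.52384587, 0.86354788])}
{'clock': 0.1, 'joints': array([ 1.14440311,  0.43514715,  0.02499852,  1.57402093, -0.01159789,
        1.13401295, -0.07514619]), 'dq': array([-3.60980451e-04, -2.17887624e-03,  2.26982903e-04, -4.70013024e-05,
        1.93782513e-03, -2.16244014e-03,  1.98553501e-04]), 'joint_efforts': array([ 2.28251905e-03, -6.69136763e+01,  9.87587571e-01, -3.15149260e+01,
       -6.05366193e-02,  3.74226097e-02, -4.29685684e-06]), 'position': array([ 0.19864828, -0.59212167,  0.24502182]), 'ee_rot': array([-1.34436613,  0.96848526, -0.96641488]), 'force': array([-1.01979005, -0.21642438,  0.09080271]), 'ft_torque': array([-0.01053355,  0.05905477, -0.00509   ]), 'width': 1.001232150784332}
```

View pics/side0.png

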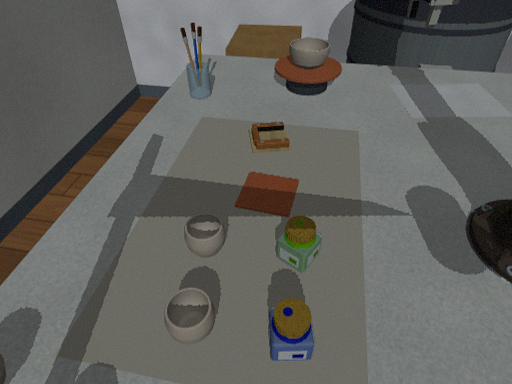

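View pics/top0.png

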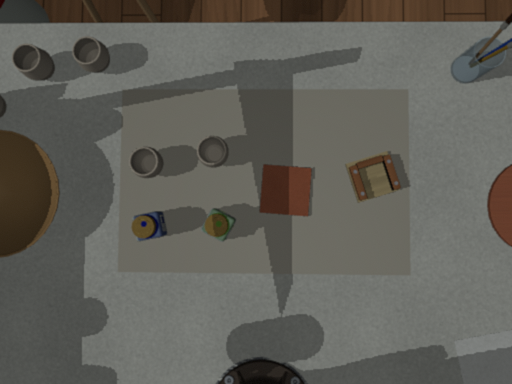

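Run:
```python
from scipy.spatial.transform import Rotation as R
print(R.from_rotvec([-1.34436613,  0.96848526, -0.96641488]).as_matrix().round(3))
```

```text
[[ 0.318 -0.001  0.948]
 [-0.948  0.001  0.318]
 [-0.001 -1.    -0.   ]]
```

```bash
cat > h.py <<'E'
import numpy as np, cv2
from scipy.spatial.transform import Rotation as Rot
from cell import arm
P={n:arm.camera_params(n) for n in("side","top")}
def ray(n,uv,z):
    p=P[n];uv=np.atleast_2d(np.asarray(uv,float))
    d=np.c_[uv,np.ones(len(uv))]@np.linalg.inv(p["K"]).T@p["R"]
    c=-p["R"].T@p["t"]
    return (c+d*((z-c[2])/d[:,2])[:,None])[:,:2]
def proj(n,X):
    p=P[n];q=(np.atleast_2d(X)@p["R"].T+p["t"])@p["K"].T
    return q[:,:2]/q[:,2:]
def st():
    s=arm.observe();R=Rot.from_rotvec(s["ee_rot"]).as_matrix()
    print("t",round(s["clock"],2),"p",s["position"].round(4),"x",R[:,0].round(3),"y",R[:,1].round(3),"z",R[:,2].round(3),"F",s["force"].round(1),"T",s["ft_torque"].round(2),"w",round(s["width"]*9.18,2),"q",s["joints"].round(2))
    return s,R
E
python3 - <<'E'
import cv2
t=cv2.imread("pics/top0.png")
a=cv2.resize(t[190:260,115:255],None,fx=5.5,fy=5.5,interpolation=cv2.INTER_CUBIC)
b=cv2.resize(t[140:225,250:410],None,fx=4.9,fy=4.9,interpolation=cv2.INTER_CUBIC)
cv2.imwrite("pics/a.png",a);cv2.imwrite("pics/b.png",b)
s=cv2.imread("pics/side0.png")
cv2.imwrite("pics/c.png",cv2.resize(s[205:375,230:350],None,fx=3.5,fy=3.5,interpolation=cv2.INTER_CUBIC))
cv2.imwrite("pics/d.png",cv2.resize(s[110:160,235:300],None,fx=8,fy=8,interpolation=cv2.INTER_CUBIC))
E
```

```text
(no output)
```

View pics/a.png

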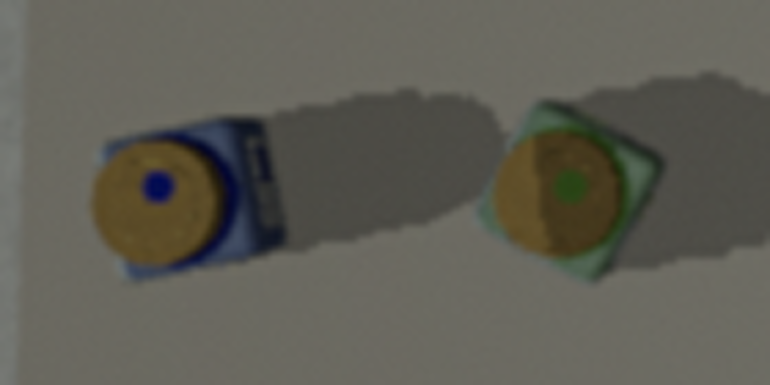

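View pics/b.png

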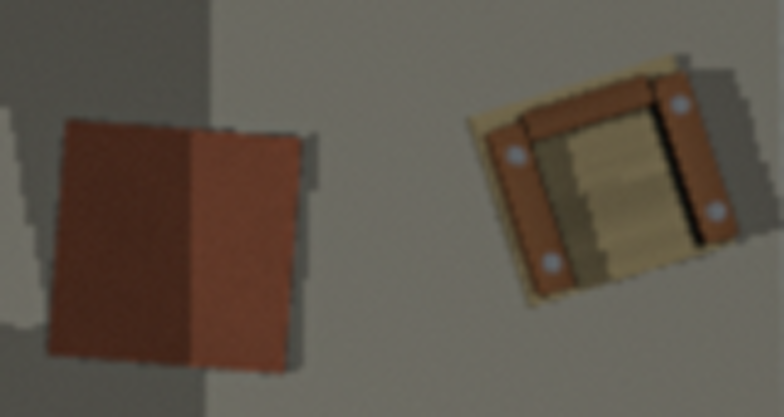

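View pics/c.png

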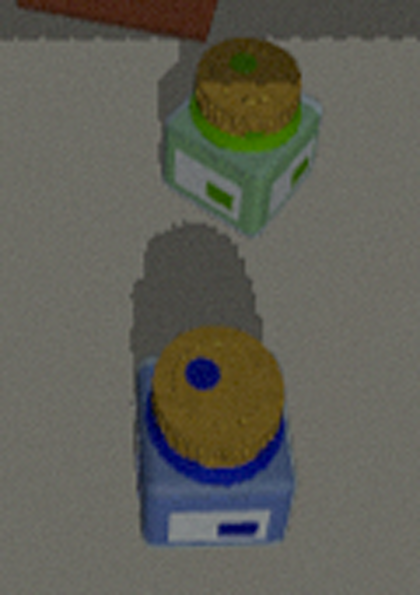

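View pics/d.png

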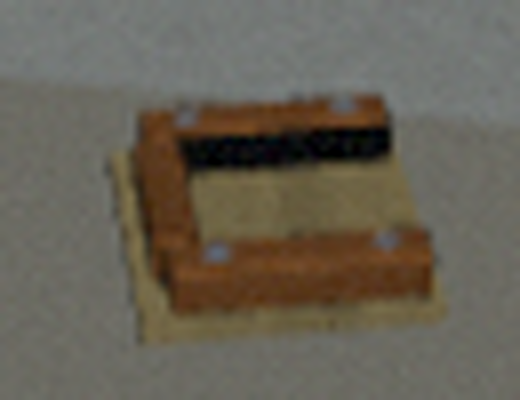

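Run:
```python
from h import *
top=cv2.imread("pics/top0.png").astype(int);side=cv2.imread("pics/side0.png").astype(int)
def hsv(i):return cv2.cvtColor(i.astype(np.uint8),cv2.COLOR_BGR2HSV)
H=hsv(top);S=hsv(side)
def show(name,m,x0,y0,x1,y1):
    mm=np.zeros(m.shape,np.uint8);mm[y0:y1,x0:x1]=m[y0:y1,x0:x1]*255
    return mm
for p in [(145,232),(143,226),(160,220),(155,228),(145,212),(163,225),(372,170),(377,185),(352,185),(300,190)]: print(p,H[p[1],p[0]])
# tile
m=show("t",(H[...,0]<8)&(H[...,1]>130),250,155,325,225)
c=max(cv2.findContours(m,0,2)[0],key=cv2.contourArea);r=cv2.minAreaRect(c);print("tile",r)
w=ray("top",cv2.boxPoints(r),.008);print(w.round(4),w.mean(0))
# cradle: brown
m=show("c",(H[...,0]<13)&(H[...,1]>120),335,140,410,210)
c=max(cv2.findContours(m,0,2)[0],key=cv2.contourArea);h=cv2.convexHull(c);r=cv2.minAreaRect(h);print("cr",r)
w=ray("top",cv2.boxPoints(r),.027);print(w.round(4),w.mean(0))
cv2.imwrite("pics/m.png",cv2.resize(m[140:210,335:410],None,fx=7,fy=7,interpolation=0))
# screws: low sat inside
b=lambda x,y:((x+.5)/4.9-.5+250,(y+.5)/4.9-.5+140)
w=ray("top",[b(516,155),b(551,262),b(716,211),b(680,104)],.027);print("screws",w.round(4),w.mean(0))
d=lambda x,y:((x+.5)/8-.5+235,(y+.5)/8-.5+110)
w2=ray("side",[d(217,252),d(388,239),d(344,104),d(186,116)],.027);print("screws side",w2.round(4),w2.mean(0))
# cap top ellipse in both
for n,I,bx in(("top",H,(120,205,170,245)),("side",S,(265,290,320,350))):
    m=show(n,(I[...,0]>15)&(I[...,0]<27)&(I[...,1]>110),*bx)
    if n=="side":
        cv2.imwrite("pics/ms.png",cv2.resize(m[290:350,265:320],None,fx=7,fy=7,interpolation=0))
    c=max(cv2.findContours(m,0,2)[0],key=cv2.contourArea);print(n,cv2.fitEllipse(cv2.convexHull(c)),ray(n,cv2.fitEllipse(c)[0],.084))
# spots
a=lambda x,y:((x+.5)/5.5-.5+115,(y+.5)/5.5-.5+190)
cc=lambda x,y:((x+.5)/3.5-.5+230,(y+.5)/3.5-.5+205)
print("spot",ray("top",a(158,186),.084),ray("side",cc(203,373),.084))
# body top corners z .058 : left-top, left-bottom, right-top
print("jar corners",ray("top",[a(107,143),a(130,278),a(238,119)],.058).round(4))
print("jar top right lower",ray("top",[a(258,250)],.058),"bottom", ray("top",[a(264,121),a(284,244)],0.0))
print("side bottom", ray("side",[cc(143,542),cc(288,540)],0.0))
```

```text
(145, 232) [ 21 144  92]
(143, 226) [125 131  74]
(160, 220) [108  70  44]
(155, 228) [165  39  26]
(145, 212) [ 24  24 105]
(163, 225) [60  5 50]
(372, 170) [ 21  85 105]
(377, 185) [ 21  86 104]
(352, 185) [23 58 88]
(300, 190) [  9 151  96]
tile ((269.0, 212.0), (0.0, 0.0), 0.0)
[[ 0.4787 -0.0135]
 [ 0.4787 -0.0135]
 [ 0.4787 -0.0135]
 [ 0.4787 -0.0135]] [ 0.47870478 -0.01351207]
cr ((360.8846435546875, 195.07693481445312), (10.791021347045898, 5.953666687011719), 29.74488067626953)
[[ 0.5211 -0.2182]
 [ 0.5335 -0.2253]
 [ 0.5208 -0.2475]
 [ 0.5084 -0.2404]] [ 0.52094478 -0.23284038]
screws [[ 0.5782 -0.2189]
 [ 0.5258 -0.2356]
 [ 0.5512 -0.3158]
 [ 0.6036 -0.2989]] [ 0.5646895  -0.26731487]
screws side [[ 0.5815 -0.2217]
 [ 0.5282 -0.239 ]
 [ 0.5548 -0.3197]
 [ 0.6073 -0.3022]] [ 0.56795514 -0.27065332]
top ((143.31991577148438, 226.33909606933594), (21.60540199279785, 23.26329803466797), 72.45032501220703) [[0.44481    0.27096934]]
side ((291.7202453613281, 317.4255676269531), (37.31179428100586, 40.560237884521484), 163.77088928222656) [[0.44696954 0.27719488]]
spot [[0.45132419 0.27118748]] [[0.45366644 0.26920764]]
jar corners [[0.4683 0.3022]
 [0.4113 0.2911]
 [0.4789 0.2464]]
jar top right lower [[0.42361322 0.2368065 ]] bottom [[0.47767864 0.25184929]
 [0.42216687 0.2416756 ]]
side bottom [[0.47051267 0.30365835]
 [0.41043824 0.29094359]]
```

move_arm([
  {"x":-3.6,"z":4.5},
  {"x":-3.6,"z":4.5},
  {"x":-3.6,"z":4.5},
  {"x":-3.6,"z":4.5},
  {"x":-3.6,"z":4.5},
  {"x":-3.6,"z":4.5},
  {"x":-3.6,"z":4.5},
  {"x":-3.6,"z":4.5},
  {"x":-5.5,"z":1.8},
  {"x":-5.5,"z":1.8},
  {"x":-5.5,"z":1.8},
  {"x":-5.5,"z":1.8},
], jaw=9.18)

```text
invalid input
```

Run:
```python
from h import *
st()
b=lambda x,y:((x+.5)/4.9-.5+250,(y+.5)/4.9-.5+140)
c=np.array([.5647,-.2673]);a=.314;M=np.array([[np.cos(a),np.sin(a)],[-np.sin(a),np.cos(a)]])
w=ray("top",[b(530,140),b(652,104),b(540,297),b(578,288),b(706,244),b(737,236),b(487,133),b(688,70)],.027)
print(((w-c)@M.T).round(4))
w=ray("top",[b(66,119),b(301,136),b(285,374),b(48,354)],.008);print("tile",w.round(4),w.mean(0))
```

```text
t 0.1 p [ 0.1986 -0.5921  0.245 ] x [ 0.318 -0.948 -0.001] y [-0.001  0.001 -1.   ] z [ 0.948  0.318 -0.   ] F [-1.  -0.2  0.1] T [-0.01  0.06 -0.01] w 9.19 q [ 1.14  0.44  0.02  1.57 -0.01  1.13 -0.08]
[[ 0.0327  0.033 ]
 [ 0.0314 -0.0291]
 [-0.0419  0.0526]
 [-0.0433  0.0336]
 [-0.0417 -0.0322]
 [-0.0425 -0.0477]
 [ 0.0423  0.0519]
 [ 0.042  -0.0511]]
tile [[ 0.5974  0.0018]
 [ 0.5893 -0.1164]
 [ 0.4698 -0.1084]
 [ 0.4789  0.0101]] [ 0.5338541  -0.05323101]
```

move_arm([
  {"x":-3.6,"y":0,"z":4.5,"rx":0,"ry":0,"rz":0},
  {"x":-3.6,"y":0,"z":4.5,"rx":0,"ry":0,"rz":0},
  {"x":-3.6,"y":0,"z":4.5,"rx":0,"ry":0,"rz":0},
  {"x":-3.6,"y":0,"z":4.5,"rx":0,"ry":0,"rz":0},
  {"x":-3.6,"y":0,"z":4.5,"rx":0,"ry":0,"rz":0},
  {"x":-3.6,"y":0,"z":4.5,"rx":0,"ry":0,"rz":0},
  {"x":-3.6,"y":0,"z":4.5,"rx":0,"ry":0,"rz":0},
  {"x":-3.6,"y":0,"z":4.5,"rx":0,"ry":0,"rz":0},
  {"x":-5.5,"y":0,"z":1.8,"rx":0,"ry":0,"rz":0},
  {"x":-5.5,"y":0,"z":1.8,"rx":0,"ry":0,"rz":0},
  {"x":-5.5,"y":0,"z":1.8,"rx":0,"ry":0,"rz":0},
  {"x":-5.5,"y":0,"z":1.8,"rx":0,"ry":0,"rz":0},
])

```text
clock: 1.6
position: [0.4535, 0.042, 0.2422]
ee_rot: [-1.342, 0.978, -0.971]
force: [1.1, 0.3, -0.4]
width: 1.001
```

Run:
```python
from h import *
st()
```

```text
t 1.6 p [0.4535 0.042  0.2422] x [ 0.309 -0.951 -0.003] y [-0.003  0.002 -1.   ] z [ 0.951  0.309 -0.003] F [ 1.1  0.3 -0.4] T [-0.02 -0.09  0.02] w 9.19 q [ 0.11  0.19 -0.37  1.95  0.08  1.02 -1.55]
```

move_arm([
  {"x":-5.4,"y":0,"z":1.55,"rx":0,"ry":0,"rz":0},
  {"x":-5.4,"y":0,"z":1.55,"rx":0,"ry":0,"rz":0},
  {"x":-5.4,"y":0,"z":1.55,"rx":0,"ry":0,"rz":0},
  {"x":-5.4,"y":0,"z":1.55,"rx":0,"ry":0,"rz":0},
  {"x":0,"y":4,"z":0,"rx":0,"ry":0.12,"rz":0},
  {"x":0,"y":4,"z":0,"rx":0,"ry":0,"rz":0},
])

```text
clock: 2.35
position: [0.4439, 0.2807, 0.1627]
ee_rot: [-1.29, 1.065, -1.058]
force: [0.3, -0.4, -0.5]
width: 1.001
```

Run:
```python
from h import *
st()
a=arm.get_image("side");b=arm.get_image("top")
cv2.imwrite("pics/e.png",cv2.resize(np.hstack([a[220:384,200:400],b[164:328,60:260]]),None,fx=2,fy=2,interpolation=2))
```

```text
t 2.35 p [0.4439 0.2807 0.1627] x [ 0.196 -0.981 -0.007] y [ 0.001  0.007 -1.   ] z [0.981 0.196 0.002] F [ 0.3 -0.4 -0.5] T [-0.07 -0.06  0.03] w 9.19 q [-0.33  0.4  -0.44  1.89  0.21  0.89 -2.24]
```

View pics/e.png

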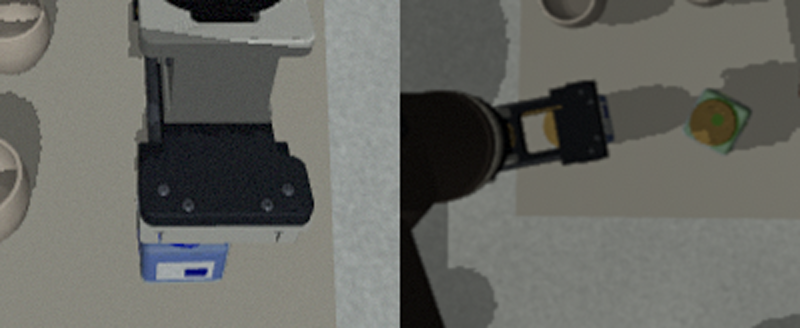

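move_arm([
  {"x":1.3,"y":0,"z":0,"rx":0,"ry":0,"rz":0},
  {"x":0,"y":2.9,"z":0,"rx":0,"ry":0,"rz":0},
  {"x":0,"y":2.9,"z":0,"rx":0,"ry":0,"rz":0},
  {"x":0,"y":2.9,"z":0,"rx":0,"ry":0,"rz":0},
  {"x":0,"y":2.8,"z":0,"rx":0,"ry":0,"rz":0},
  {"x":0,"y":0,"z":0,"rx":0,"ry":0,"rz":0},
])

```text
clock: 3.2
position: [0.4524, 0.2618, 0.0519]
ee_rot: [-1.284, 1.065, -1.066]
force: [-0.4, 0.1, 0.0]
width: 1.002
```

Run:
```python
from h import *
st()
a=arm.get_image("side");b=arm.get_image("top")
cv2.imwrite("pics/f.png",cv2.resize(np.hstack([a[220:384,200:400],b[164:328,60:260]]),None,fx=2,fy=2,interpolation=2))
```

```text
t 3.2 p [0.4524 0.2618 0.0519] x [ 0.19  -0.982 -0.005] y [ 0.007  0.006 -1.   ] z [0.982 0.19  0.008] F [-0.4  0.1  0. ] T [-0.02 -0.   -0.02] w 9.2 q [-0.35  0.55 -0.37  2.    0.32  0.64 -2.31]
```

View pics/f.png

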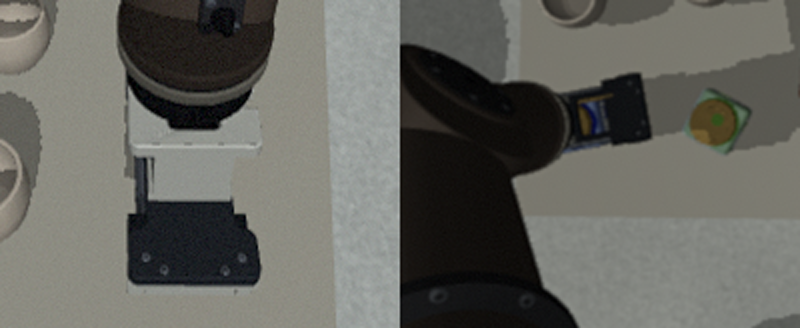

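move_arm([
  {"x":-0.7,"y":0.3,"z":-0.5,"rx":0,"ry":0,"rz":0},
  {"x":0,"y":0.3,"z":0,"rx":0,"ry":0,"rz":0},
])

```text
clock: 3.55
position: [0.4484, 0.2702, 0.0501]
ee_rot: [-1.276, 1.062, -1.067]
force: [0.0, 0.6, 0.1]
width: 0.999
```

Run:
```python
from h import *
st()
```

```text
t 3.55 p [0.4484 0.2702 0.0501] x [ 0.19  -0.982 -0.008] y [ 0.013  0.011 -1.   ] z [0.982 0.19  0.015] F [0.  0.6 0.1] T [ 0.02  0.02 -0.03] w 9.18 q [-0.37  0.55 -0.36  2.01  0.32  0.62 -2.33]
```

move_arm([
  {"x":0.1,"y":0.5,"z":-0.2,"rx":-0.015,"ry":0,"rz":-0.009},
  {"x":0,"y":0.1,"z":0,"rx":-0.003,"ry":0,"rz":0},
])

```text
clock: 3.8
position: [0.4467, 0.2691, 0.0443]
ee_rot: [-1.297, 1.068, -1.067]
force: [1.0, -0.9, 0.1]
width: 1.002
```

move_arm([
  {"x":0,"y":0,"z":0,"rx":0,"ry":0,"rz":0},
  {"x":0,"y":0,"z":0,"rx":0,"ry":0,"rz":0},
  {"x":0,"y":0,"z":0,"rx":0,"ry":0,"rz":0},
  {"x":0,"y":0,"z":0,"rx":0,"ry":0,"rz":0},
  {"x":0,"y":0,"z":0,"rx":0,"ry":0,"rz":0},
], jaw=5.6, newtons=35)

```text
clock: 4.42
position: [0.4468, 0.2695, 0.0441]
ee_rot: [-1.297, 1.069, -1.066]
force: [0.5, 1.1, -1.1]
width: 0.673
```

Run:
```python
from h import *
st()
```

```text
t 4.42 p [0.4468 0.2695 0.0441] x [ 0.19  -0.982  0.001] y [-0.003 -0.001 -1.   ] z [ 0.982  0.19  -0.003] F [ 0.5  1.1 -1.1] T [0.04 0.02 0.  ] w 6.18 q [-0.38  0.56 -0.36  2.    0.32  0.64 -2.33]
```

move_arm([
  {"x":0,"y":-1,"z":0,"rx":0,"ry":0,"rz":0},
  {"x":0,"y":-3,"z":0,"rx":0,"ry":0,"rz":0},
  {"x":0,"y":-4,"z":0,"rx":0,"ry":0,"rz":0},
  {"x":0,"y":-4,"z":0,"rx":0,"ry":0,"rz":0},
  {"x":1.5,"y":-2,"z":0,"rx":0,"ry":0,"rz":0},
  {"x":3.5,"y":-0.5,"z":0,"rx":0,"ry":0,"rz":0},
  {"x":5,"y":0,"z":0,"rx":0,"ry":-0.03,"rz":0},
  {"x":5,"y":0,"z":0,"rx":0,"ry":-0.03,"rz":0},
  {"x":5,"y":0,"z":0,"rx":0,"ry":-0.03,"rz":0},
  {"x":5,"y":0,"z":0,"rx":0,"ry":-0.03,"rz":0},
  {"x":5,"y":0,"z":0,"rx":0,"ry":0,"rz":0},
  {"x":5,"y":0,"z":0,"rx":0,"ry":0,"rz":0},
])

```text
clock: 5.92
position: [0.5315, -0.0773, 0.198]
ee_rot: [-1.356, 0.972, -0.963]
force: [1.2, 0.1, -4.6]
width: 0.675
```

Run:
```python
from h import *
s,R=st()
d=np.array([.5606,-.2709,.16])-s["position"];print(R.T@d*100)
```

```text
t 5.92 p [ 0.5315 -0.0773  0.198 ] x [ 0.32  -0.948  0.001] y [-0.01  -0.005 -1.   ] z [ 0.947  0.32  -0.011] F [ 1.2  0.1 -4.6] T [-0.   -0.12  0.  ] w 6.2 q [ 0.31  0.37 -0.35  1.82  0.15  0.99 -1.35]
[19.27242328  3.85901442 -3.3842935 ]
```

move_arm([
  {"x":4,"y":0,"z":-0.8,"rx":0.01,"ry":0,"rz":0},
  {"x":4,"y":0,"z":-0.8,"rx":0,"ry":0,"rz":0},
  {"x":4,"y":1,"z":-0.8,"rx":0,"ry":0,"rz":0},
  {"x":3,"y":1,"z":-0.8,"rx":0,"ry":0,"rz":0},
  {"x":2,"y":1,"z":0,"rx":0,"ry":0,"rz":0},
  {"x":1,"y":0.5,"z":0,"rx":0,"ry":0,"rz":0},
  {"x":0,"y":0,"z":0,"rx":0,"ry":0,"rz":0},
])

```text
clock: 6.8
position: [0.5555, -0.2674, 0.1624]
ee_rot: [-1.347, 0.975, -0.967]
force: [-0.3, -0.2, -4.5]
width: 0.673
```

Run:
```python
from h import *
s,R=st()
d=np.array([.5606,-.2709,.16])-s["position"];print(R.T@d*100)
a=arm.get_image("side");b=arm.get_image("top")
cv2.imwrite("pics/g1.png",cv2.resize(a[30:180,190:350],None,fx=5,fy=4,interpolation=2))
cv2.imwrite("pics/g2.png",cv2.resize(b[130:280,250:450],None,fx=4,fy=4,interpolation=2))
```

```text
t 6.8 p [ 0.5555 -0.2674  0.1624] x [ 0.315 -0.949 -0.002] y [-0.006  0.    -1.   ] z [ 0.949  0.315 -0.006] F [-0.3 -0.2 -4.5] T [0.05 0.01 0.01] w 6.17 q [ 0.55  0.52 -0.28  1.67  0.17  0.98 -1.04]
[0.49304151 0.23323538 0.38056407]
```

View pics/g1.png

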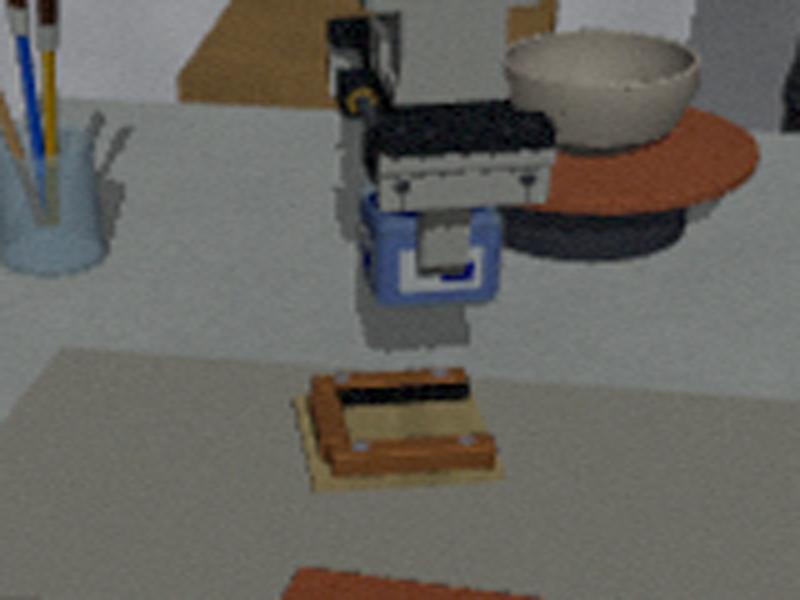

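View pics/g2.png

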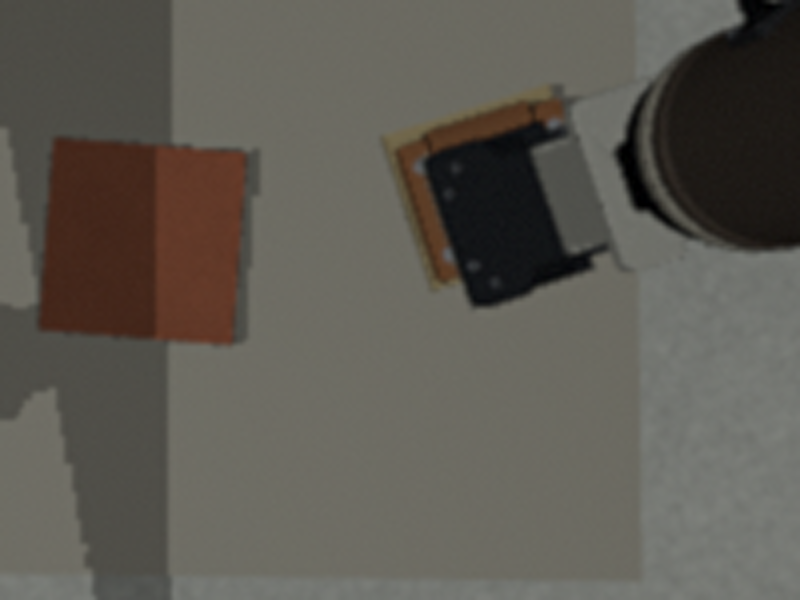

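move_arm([
  {"x":0.5,"y":2,"z":0.4,"rx":0.006,"ry":0,"rz":-0.002},
  {"x":0,"y":2.5,"z":0,"rx":0,"ry":0,"rz":0},
  {"x":0,"y":2,"z":0,"rx":0,"ry":0,"rz":0},
  {"x":0,"y":0.6,"z":0,"rx":0,"ry":0,"rz":0},
  {"x":0,"y":0,"z":0,"rx":0,"ry":0,"rz":0},
])

```text
clock: 7.52
position: [0.5646, -0.2628, 0.0941]
ee_rot: [-1.342, 0.958, -0.966]
force: [-0.2, -0.6, -4.7]
width: 0.674
```

Run:
```python
from h import *
s,R=st()
d=np.array([.5606,-.2709,.085])-s["position"];print(R.T@d*100)
a=arm.get_image("side");b=arm.get_image("top")
cv2.imwrite("pics/side_h.png",a)
cv2.imwrite("pics/g3.png",cv2.resize(a[80:165,230:320],None,fx=7,fy=7,interpolation=2))
cv2.imwrite("pics/g4.png",cv2.resize(b[140:225,330:450],None,fx=6,fy=6,interpolation=2))
```

```text
t 7.53 p [ 0.5646 -0.2628  0.0941] x [ 0.324 -0.946  0.001] y [ 0.007  0.001 -1.   ] z [0.946 0.324 0.007] F [-0.2 -0.6 -4.7] T [ 0.   -0.01 -0.03] w 6.19 q [ 0.53  0.6  -0.27  1.72  0.2   0.84 -1.06]
[ 0.63456883  0.90294742 -0.64672955]
```

View pics/g3.png

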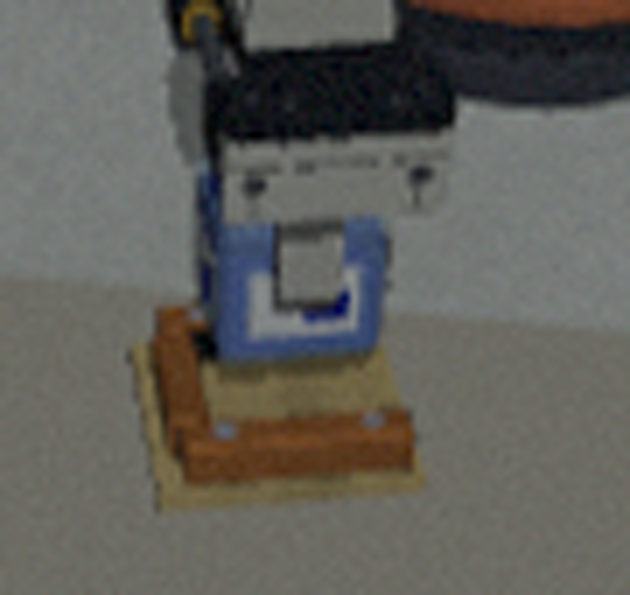

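View pics/g4.png

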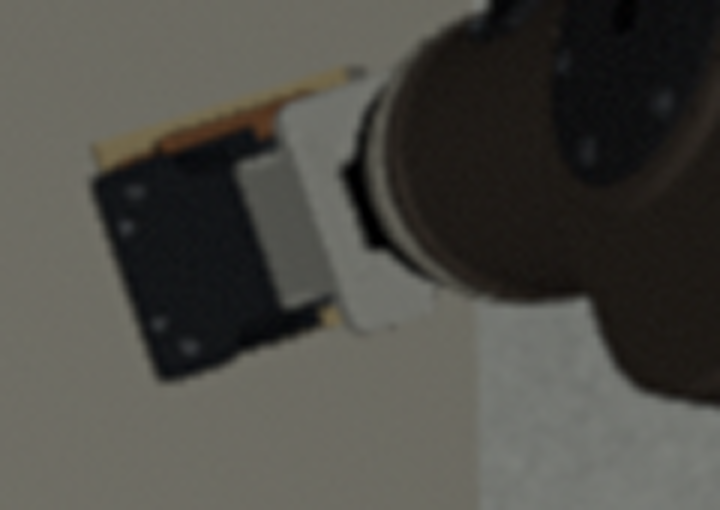

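Run:
```python
from h import *
s,R=st();p=s["position"]
g=lambda x,y:((x+.5)/7-.5+230,(y+.5)/7-.5+80)
w=ray("side",[g(219,361),g(376,353)],.050);print("seen",w,w.mean(0),np.linalg.norm(w[0]-w[1]))
x=R[:,0];z=R[:,2]
print("pred",[(p-.031*x+k*.031*z+R[:,1]*.0441).round(4) for k in(1,-1)], (p-.031*x+R[:,1]*.0441))
# edge fit on gradient: blue body -> bottom rows per column
I=cv2.imread("pics/side_h.png").astype(int);H=cv2.cvtColor(I.astype(np.uint8),cv2.COLOR_BGR2HSV)
for u in range(260,286,2): print(u,[tuple(I[v,u]) for v in range(128,135)])
```

```text
t 7.62 p [ 0.5649 -0.2632  0.0946] x [ 0.324 -0.946  0.002] y [ 0.008  0.001 -1.   ] z [0.946 0.324 0.008] F [ 0.2  0.  -4. ] T [0.04 0.01 0.02] w 6.2 q [ 0.53  0.6  -0.27  1.72  0.2   0.84 -1.06]
seen [[ 0.58560646 -0.23212885]
 [ 0.52980081 -0.24773494]] [ 0.55770363 -0.2399319 ] 0.05794669842265671
pred [array([ 0.5846, -0.2238,  0.0507]), array([ 0.5259, -0.2439,  0.0503])] [ 0.55524268 -0.23385989  0.05049042]
260 [(np.int64(34), np.int64(30), np.int64(18)), (np.int64(9), np.int64(1), np.int64(0)), (np.int64(14), np.int64(12), np.int64(9)), (np.int64(24), np.int64(37), np.int64(40)), (np.int64(57), np.int64(82), np.int64(90)), (np.int64(67), np.int64(101), np.int64(110)), (np.int64(69), np.int64(102), np.int64(113))]
262 [(np.int64(104), np.int64(67), np.int64(51)), (np.int64(103), np.int64(68), np.int64(51)), (np.int64(96), np.int64(66), np.int64(56)), (np.int64(74), np.int64(68), np.int64(62)), (np.int64(44), np.int64(68), np.int64(70)), (np.int64(47), np.int64(67), np.int64(77)), (np.int64(57), np.int64(85), np.int64(95))]
264 [(np.int64(114), np.int64(73), np.int64(59)), (np
[... 2742 characters left out ...]
64(113)), (np.int64(64), np.int64(100), np.int64(110))]
282 [(np.int64(109), np.int64(71), np.int64(50)), (np.int64(91), np.int64(67), np.int64(55)), (np.int64(50), np.int64(62), np.int64(61)), (np.int64(55), np.int64(77), np.int64(90)), (np.int64(69), np.int64(103), np.int64(110)), (np.int64(60), np.int64(94), np.int64(107)), (np.int64(74), np.int64(100), np.int64(113))]
284 [(np.int64(95), np.int64(102), np.int64(102)), (np.int64(78), np.int64(102), np.int64(106)), (np.int64(60), np.int64(100), np.int64(109)), (np.int64(69), np.int64(102), np.int64(115)), (np.int64(66), np.int64(101), np.int64(114)), (np.int64(65), np.int64(98), np.int64(111)), (np.int64(68), np.int64(102), np.int64(110))]
```

move_arm([
  {"x":0.35,"y":0.4,"z":-0.7,"rx":-0.008,"ry":0.016,"rz":0.001},
  {"x":0,"y":0.3,"z":0,"rx":0,"ry":0,"rz":0},
  {"x":0,"y":0.2,"z":0,"rx":0,"ry":0,"rz":0},
  {"x":0,"y":0,"z":0,"rx":0,"ry":0,"rz":0},
])

```text
clock: 8.12
position: [0.5597, -0.27, 0.0866]
ee_rot: [-1.342, 0.975, -0.979]
force: [-0.5, -0.1, -5.6]
width: 0.672
```

```bash
cat >> h.py <<'E'
C=np.array([.565,-.267]);CA=.314
def rel():
    s,R=st();p=s["position"];c,sn=np.cos(CA),np.sin(CA);d=p[:2]-C
    print("cradle x %.1f y %.1f mm z %.1f yawerr %.4f"%((c*d[0]+sn*d[1])*1e3,(-sn*d[0]+c*d[1])*1e3,p[2]*1e3,np.arctan2(R[1,0],R[0,0])-(CA-np.pi/2)))
E
python3 -c "
from h import *
rel()"
```

```text
t 8.12 p [ 0.5597 -0.27    0.0866] x [ 0.307 -0.952  0.002] y [ 0.001 -0.002 -1.   ] z [0.952 0.307 0.001] F [-0.5 -0.1 -5.6] T [ 0.04 -0.02 -0.03] w 6.17 q [ 0.54  0.61 -0.26  1.73  0.2   0.83 -1.07]
cradle x -6.0 y -1.2 mm z 86.6 yawerr -0.0021
```

move_arm([
  {"x":-0.12,"y":0.4,"z":0,"rx":0,"ry":0,"rz":0},
  {"x":0,"y":0.4,"z":0,"rx":0,"ry":0,"rz":0},
  {"x":0,"y":0.3,"z":0,"rx":0,"ry":0,"rz":0},
  {"x":0,"y":0,"z":0,"rx":0,"ry":0,"rz":0},
])

```text
clock: 8.62
position: [0.5594, -0.2685, 0.0747]
ee_rot: [-1.342, 0.975, -0.978]
force: [-0.9, 0.4, -5.0]
width: 0.671
```

```bash
python3 -c "
from h import *
rel()
a=arm.get_image('side')
cv2.imwrite('pics/g5.png',cv2.resize(a[80:165,230:320],None,fx=7,fy=7,interpolation=2))"
```

```text
t 8.62 p [ 0.5594 -0.2685  0.0747] x [ 0.307 -0.952  0.002] y [ 0.001 -0.002 -1.   ] z [0.952 0.307 0.001] F [-0.9  0.4 -5. ] T [0.02 0.03 0.01] w 6.16 q [ 0.53  0.62 -0.25  1.74  0.21  0.8  -1.08]
cradle x -5.8 y 0.3 mm z 74.7 yawerr -0.0017
```

View pics/g5.png

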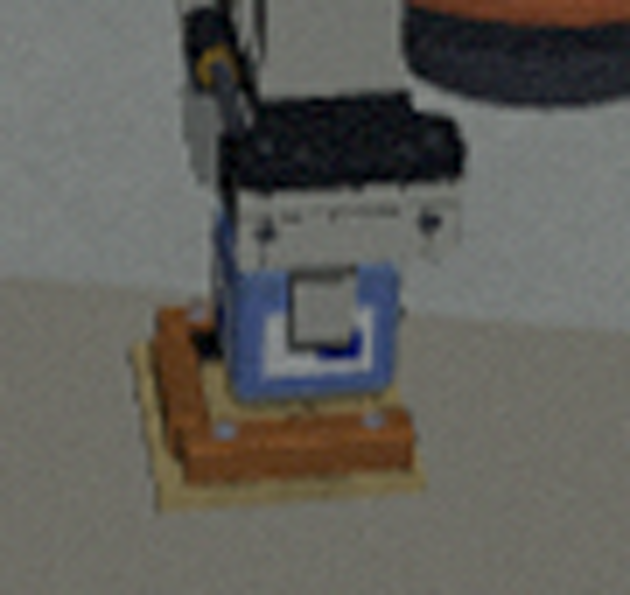

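```bash
python3 -c "
from h import *
g=lambda x,y:((x+.5)/7-.5+230,(y+.5)/7-.5+80)
a=cv2.imread('pics/side_h.png')
c,sn=np.cos(CA),np.sin(CA)
for w in (ray('side',[g(245,407),g(315,403),g(385,397)],.0306),ray('side',[g(223,430),g(373,419)],.027)):
    d=w-C; print(np.c_[c*d[:,0]+sn*d[:,1],-sn*d[:,0]+c*d[:,1]].round(4))
"
```

```text
[[ 0.0209  0.029 ]
 [-0.0053  0.0298]
 [-0.0317  0.0293]]
[[ 0.0303  0.0376]
 [-0.0258  0.0379]]
```

move_arm([
  {"x":0.03,"y":0.4,"z":0,"rx":0,"ry":0,"rz":0},
  {"x":0,"y":0.3,"z":0,"rx":0,"ry":0,"rz":0},
  {"x":0,"y":0,"z":0,"rx":0,"ry":0,"rz":0},
])

```text
clock: 9.05
position: [0.5606, -0.2695, 0.0699]
ee_rot: [-1.341, 0.972, -0.981]
force: [-0.3, -0.6, -5.6]
width: 0.674
```

```bash
python3 -c "
from h import *
rel()"
```

```text
t 9.05 p [ 0.5606 -0.2695  0.0699] x [ 0.307 -0.952  0.004] y [ 0.004 -0.003 -1.   ] z [0.952 0.307 0.003] F [-0.3 -0.6 -5.6] T [-0.18 -0.05 -0.02] w 6.18 q [ 0.53  0.63 -0.25  1.74  0.21  0.79 -1.08]
cradle x -5.0 y -1.0 mm z 69.9 yawerr -0.0020
```

Run:
```python
from h import *
g=lambda u:((u+.5)*7-.5-np.array([230,80])*7)
x=np.array([.324,-.946,0.002]);z=np.array([.946,.324,.008]);p=np.array([.5649,-.2632,.0946])
print((proj("side",[p-.031*x+k*.031*z-[0,0,.0441] for k in(1,0,-1)])-[230,80])*7)
x=np.array([.307,-.952,0.002]);z=np.array([.952,.307,.001]);p=np.array([.5594,-.2685,.0747])
print((proj("side",[p-.031*x+k*.031*z-[0,0,.0441] for k in(1,0,-1)])-[230,80])*7)
a=arm.get_image('side');cv2.imwrite('pics/side_i.png',a)
cv2.imwrite('pics/g6.png',cv2.resize(a[100:160,240:310],None,fx=10,fy=10,interpolation=2))
rel()
```

```text
[[215.63895944 368.87710384]
 [299.67479531 362.50752442]
 [383.17169765 356.178794  ]]
[[231.17101818 408.3475464 ]
 [313.90056445 402.29861527]
 [396.21049969 396.28036481]]
t 9.1 p [ 0.5606 -0.2695  0.07  ] x [ 0.307 -0.952  0.004] y [ 0.004 -0.003 -1.   ] z [0.952 0.307 0.003] F [ 0.9 -2.1 -3.8] T [-0.34 -0.06 -0.05] w 6.18 q [ 0.53  0.63 -0.25  1.74  0.21  0.79 -1.08]
cradle x -5.0 y -1.0 mm z 70.0 yawerr -0.0021
```

View pics/g6.png

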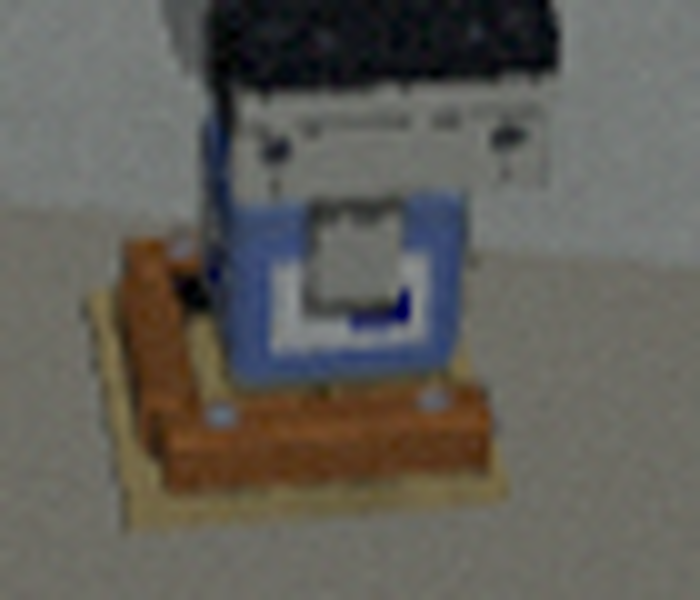

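move_arm([
  {"x":0.15,"y":0,"z":0,"rx":0.003,"ry":0,"rz":-0.004},
  {"x":0,"y":0.1,"z":0,"rx":0,"ry":0,"rz":0},
  {"x":0,"y":0,"z":0,"rx":0,"ry":0,"rz":0},
])

```text
clock: 9.48
position: [0.5607, -0.2706, 0.0682]
ee_rot: [-1.341, 0.969, -0.984]
force: [0.3, -0.3, -4.6]
width: 0.673
```

```bash
python3 -c "
from h import *
rel()"
```

```text
t 9.47 p [ 0.5607 -0.2706  0.0682] x [ 0.307 -0.952  0.007] y [ 0.007 -0.006 -1.   ] z [0.952 0.307 0.005] F [ 0.3 -0.3 -4.6] T [-0.01  0.    0.04] w 6.18 q [ 0.53  0.63 -0.25  1.75  0.21  0.78 -1.08]
cradle x -5.2 y -2.1 mm z 68.2 yawerr -0.0019
```

move_arm([
  {"x":0,"y":0.2,"z":0,"rx":-0.006,"ry":0,"rz":0.008},
  {"x":0,"y":0.2,"z":0,"rx":0,"ry":0,"rz":0},
  {"x":0,"y":0,"z":0,"rx":0,"ry":0,"rz":0},
])

```text
clock: 9.85
position: [0.5606, -0.2704, 0.0636]
ee_rot: [-1.341, 0.978, -0.974]
force: [-0.4, -0.2, -5.2]
width: 0.671
```

```bash
python3 -c "
from h import *
rel()"
```

```text
t 9.85 p [ 0.5606 -0.2704  0.0636] x [ 0.307 -0.952 -0.002] y [-0.002  0.001 -1.   ] z [ 0.952  0.307 -0.002] F [-0.4 -0.2 -5.2] T [ 0.05  0.05 -0.05] w 6.16 q [ 0.53  0.64 -0.25  1.74  0.21  0.79 -1.08]
cradle x -5.3 y -1.9 mm z 63.6 yawerr -0.0017
```

move_arm([
  {"x":0,"y":0.3,"z":0,"rx":0,"ry":0,"rz":0},
  {"x":0,"y":0.3,"z":0,"rx":0,"ry":0,"rz":0},
  {"x":0,"y":0.2,"z":0,"rx":0,"ry":0,"rz":0},
  {"x":0,"y":0,"z":0,"rx":0,"ry":0,"rz":0},
])

```text
clock: 10.35
position: [0.5605, -0.2703, 0.0549]
ee_rot: [-1.341, 0.978, -0.974]
force: [0.4, -1.0, -4.8]
width: 0.676
```

```bash
python3 -c "
from h import *
rel()"
```

```text
t 10.35 p [ 0.5605 -0.2703  0.0549] x [ 0.307 -0.952 -0.002] y [-0.002  0.001 -1.   ] z [ 0.952  0.307 -0.002] F [ 0.4 -1.  -4.8] T [-0.02  0.02  0.04] w 6.21 q [ 0.53  0.65 -0.25  1.75  0.21  0.77 -1.08]
cradle x -5.3 y -1.8 mm z 54.9 yawerr -0.0017
```

move_arm([
  {"x":0,"y":0.15,"z":0,"rx":0,"ry":0,"rz":0},
  {"x":0,"y":0.1,"z":0,"rx":0,"ry":0,"rz":0},
  {"x":0,"y":0,"z":0,"rx":0,"ry":0,"rz":0},
])

```text
clock: 10.72
position: [0.5608, -0.2704, 0.0534]
ee_rot: [-1.341, 0.977, -0.975]
force: [0.2, -0.4, -5.0]
width: 0.676
```

```bash
python3 -c "
from h import *
rel()"
```

```text
t 10.72 p [ 0.5608 -0.2704  0.0534] x [ 0.307 -0.952 -0.001] y [-0.001  0.001 -1.   ] z [ 0.952  0.307 -0.001] F [ 0.2 -0.4 -5. ] T [-0.03  0.03  0.04] w 6.21 q [ 0.53  0.65 -0.25  1.75  0.22  0.77 -1.08]
cradle x -5.1 y -1.9 mm z 53.4 yawerr -0.0017
```

move_arm([
  {"x":0,"y":0.2,"z":0,"rx":0,"ry":0,"rz":0},
  {"x":0,"y":0,"z":0,"rx":0,"ry":0,"rz":0},
])

```text
clock: 10.98
position: [0.5612, -0.2703, 0.0534]
ee_rot: [-1.341, 0.976, -0.976]
force: [0.4, 0.8, -5.2]
width: 0.675
```

```bash
python3 -c "
from h import *
rel()"
```

```text
t 10.97 p [ 0.5612 -0.2703  0.0534] x [ 0.308 -0.952  0.   ] y [-0. -0. -1.] z [ 0.952  0.308 -0.   ] F [ 0.4  0.8 -5.2] T [-0.03  0.01 -0.05] w 6.2 q [ 0.53  0.65 -0.25  1.75  0.22  0.77 -1.08]
cradle x -4.6 y -2.0 mm z 53.4 yawerr -0.0013
```

move_arm([
  {"x":0,"y":0.35,"z":0,"rx":0,"ry":0,"rz":0},
  {"x":0,"y":0.3,"z":0,"rx":0,"ry":0,"rz":0},
])

```text
clock: 11.22
position: [0.5617, -0.2702, 0.0527]
ee_rot: [-1.343, 0.974, -0.977]
force: [-14.1, 3.8, 36.2]
width: 0.672
```

```bash
python3 -c "
from h import *
rel()"
```

```text
t 11.22 p [ 0.5617 -0.2702  0.0527] x [ 0.308 -0.951  0.002] y [ 0.001 -0.002 -1.   ] z [0.951 0.308 0.   ] F [-14.1   3.8  36.2] T [1.25 3.1  0.29] w 6.17 q [ 0.53  0.65 -0.25  1.75  0.22  0.76 -1.08]
cradle x -4.1 y -2.0 mm z 52.7 yawerr -0.0004
```

move_arm([
  {"x":0,"y":-0.03,"z":0,"rx":0,"ry":0,"rz":0},
  {"x":0,"y":0,"z":0,"rx":0,"ry":0,"rz":0},
])

```text
clock: 11.48
position: [0.5619, -0.2703, 0.0533]
ee_rot: [-1.342, 0.973, -0.978]
force: [-0.3, -0.5, -5.3]
width: 0.669
```

move_arm([
  {"x":0,"y":0,"z":0,"rx":0,"ry":0,"rz":0},
  {"x":0,"y":0,"z":0,"rx":0,"ry":0,"rz":0},
  {"x":0,"y":0,"z":0,"rx":0,"ry":0,"rz":0},
  {"x":0,"y":0,"z":0,"rx":0,"ry":0,"rz":0},
], jaw=9.1)

```text
clock: 11.98
position: [0.5628, -0.2706, 0.0529]
ee_rot: [-1.342, 0.972, -0.979]
force: [0.1, -0.6, -0.1]
width: 0.987
```

```bash
python3 -c "
from h import *
rel()"
```

```text
t 11.97 p [ 0.5628 -0.2706  0.0529] x [ 0.308 -0.951  0.003] y [ 0.003 -0.003 -1.   ] z [0.951 0.308 0.002] F [ 0.1 -0.6 -0.1] T [ 0.05 -0.05 -0.06] w 9.06 q [ 0.53  0.65 -0.25  1.75  0.22  0.76 -1.08]
cradle x -3.2 y -2.7 mm z 52.9 yawerr -0.0006
```

move_arm([
  {"x":-0.05,"y":-2,"z":-0.1,"rx":-0.002,"ry":0,"rz":0.003},
  {"x":0,"y":-3,"z":0,"rx":0,"ry":0,"rz":0},
  {"x":0,"y":-3,"z":0,"rx":0,"ry":0,"rz":0},
  {"x":0,"y":-1.5,"z":0,"rx":0,"ry":0,"rz":0},
  {"x":0,"y":0,"z":0,"rx":0,"ry":0,"rz":0},
])

```text
clock: 12.6
position: [0.5612, -0.2702, 0.1496]
ee_rot: [-1.342, 0.976, -0.974]
force: [0.3, -0.8, -0.9]
width: 0.994
```

```bash
python3 -c "
from h import *
rel()
a=arm.get_image('side');cv2.imwrite('pics/side_j.png',a)
cv2.imwrite('pics/g7.png',cv2.resize(a[70:160,230:320],None,fx=7,fy=7,interpolation=2))
b=arm.get_image('top');cv2.imwrite('pics/top_j.png',b)
cv2.imwrite('pics/g8.png',cv2.resize(b[130:230,330:430],None,fx=6,fy=6,interpolation=2))
"
```

```text
t 12.6 p [ 0.5612 -0.2702  0.1496] x [ 0.308 -0.951 -0.001] y [-0.001  0.    -1.   ] z [ 0.951  0.308 -0.001] F [ 0.3 -0.8 -0.9] T [-0.01  0.04 -0.04] w 9.13 q [ 0.55  0.54 -0.27  1.67  0.17  0.96 -1.04]
cradle x -4.5 y -1.9 mm z 149.6 yawerr -0.0005
```

View pics/g7.png

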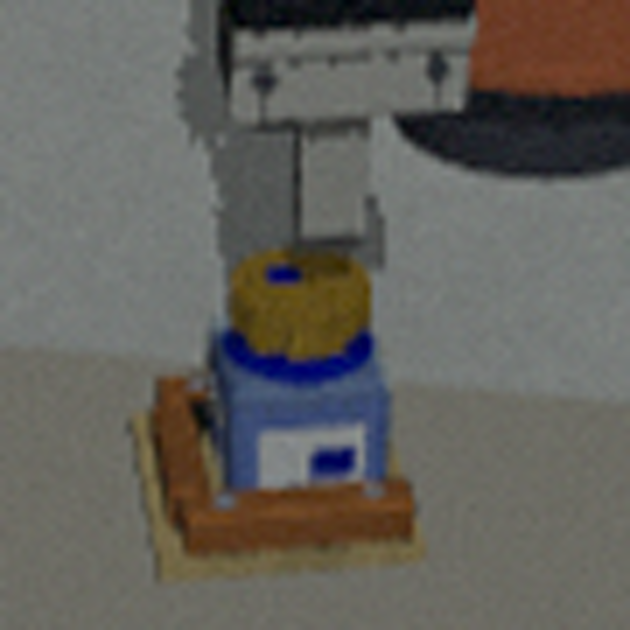

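View pics/g8.png

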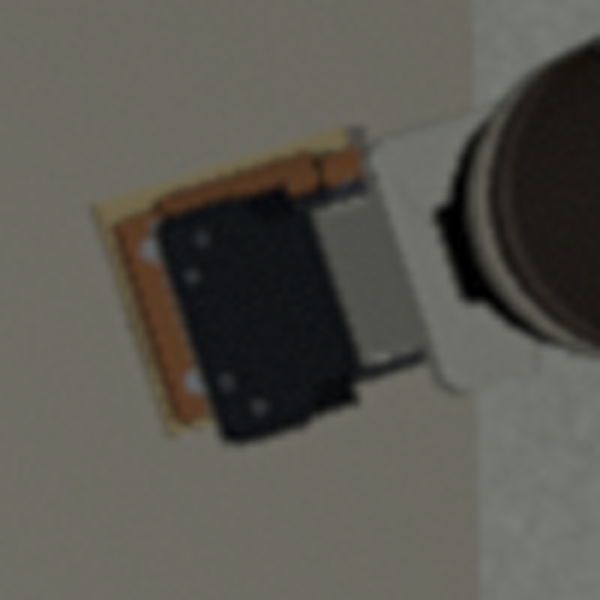

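Run:
```python
from h import *
x=np.array([.308,-.951,0]);z=np.array([.951,.308,0]);p=np.array([.5612,-.2702,.1496])
q=lambda X:((proj("side",X)-[230,70]+.5)*7-.5).round(1)
print("tip",q([p-.0457*x+k*.0095*z-[0,0,.019] for k in(1,0,-1)]))
print("tip outer",q([p-.065*x+k*.0095*z-[0,0,.019] for k in(1,0,-1)]))
print("cap at TCP xy: L,C,R", q([[p[0]+.026*.98,p[1]+.026*.2,.084],[p[0],p[1],.084],[p[0]-.026*.98,p[1]-.026*.2,.084]]))
print("label corners face",q([np.r_[p[:2],.067]-.031*x+k*.031*z for k in(1,-1)]))
```

```text
tip [[299.4 249.3]
 [327.  247.4]
 [354.5 245.5]]
tip outer [[308.2 276.9]
 [336.2 275. ]
 [364.3 273.1]]
cap at TCP xy: L,C,R [[232.6 303.8]
 [303.4 302.9]
 [374.2 302. ]]
label corners face [[230.7 393.3]
 [399.8 381.1]]
```

move_arm([
  {"x":0,"y":2,"z":0.05,"rx":0,"ry":0,"rz":0},
  {"x":0,"y":2,"z":0,"rx":0,"ry":0,"rz":0},
  {"x":0,"y":1,"z":0,"rx":0,"ry":0,"rz":0},
  {"x":0,"y":0,"z":0,"rx":0,"ry":0,"rz":0},
])

```text
clock: 13.2
position: [0.5584, -0.2689, 0.0925]
ee_rot: [-1.344, 0.983, -0.967]
force: [-0.5, -0.3, -0.5]
width: 0.99
```

```bash
python3 -c "
from h import *
rel()"
```

```text
t 13.2 p [ 0.5584 -0.2689  0.0925] x [ 0.309 -0.951 -0.006] y [-0.009  0.004 -1.   ] z [ 0.951  0.309 -0.008] F [-0.5 -0.3 -0.5] T [ 0.03 -0.09 -0.01] w 9.09 q [ 0.54  0.6  -0.26  1.72  0.2   0.85 -1.07]
cradle x -6.8 y 0.3 mm z 92.5 yawerr -0.0002
```

move_arm([
  {"x":0.23,"y":0.25,"z":0.3,"rx":0.008,"ry":0,"rz":-0.006},
  {"x":0,"y":0,"z":0,"rx":0,"ry":0,"rz":0},
])

```text
clock: 13.45
position: [0.5627, -0.2703, 0.0903]
ee_rot: [-1.341, 0.974, -0.976]
force: [-0.1, -0.5, 0.7]
width: 0.988
```

```bash
python3 -c "
from h import *
rel()"
```

```text
t 13.45 p [ 0.5627 -0.2703  0.0903] x [ 0.309 -0.951  0.001] y [ 0.002 -0.    -1.   ] z [0.951 0.309 0.001] F [-0.1 -0.5  0.7] T [ 0.01 -0.01 -0.03] w 9.07 q [ 0.54  0.61 -0.26  1.72  0.2   0.84 -1.07]
cradle x -3.2 y -2.4 mm z 90.3 yawerr -0.0002
```

Good. Grip the cap firmly.

move_arm([
  {"x":-0.05,"y":0,"z":-0.05,"rx":0,"ry":0,"rz":0},
  {"x":0,"y":0,"z":0,"rx":0,"ry":0,"rz":0},
  {"x":0,"y":0,"z":0,"rx":0,"ry":0,"rz":0},
  {"x":0,"y":0,"z":0,"rx":0,"ry":0,"rz":0},
  {"x":0,"y":0,"z":0,"rx":0,"ry":0,"rz":0},
  {"x":0,"y":0,"z":0,"rx":0,"ry":0,"rz":0},
], jaw=4.2, newtons=58)

```text
clock: 14.2
position: [0.5626, -0.2701, 0.0916]
ee_rot: [-1.34, 0.972, -0.977]
force: [-0.3, -0.4, -0.0]
width: 0.552
```

```bash
python3 -c "
from h import *
rel()"
```

```text
t 14.2 p [ 0.5626 -0.2701  0.0916] x [ 0.309 -0.951  0.002] y [ 0.003 -0.001 -1.   ] z [0.951 0.309 0.003] F [-0.3 -0.4 -0. ] T [-0.02 -0.02 -0.04] w 5.07 q [ 0.54  0.61 -0.26  1.72  0.2   0.84 -1.07]
cradle x -3.2 y -2.2 mm z 91.6 yawerr -0.0002
```

move_arm([
  {"x":0,"y":0,"z":0,"rx":0,"ry":-0.1,"rz":0},
  {"x":0,"y":0,"z":0,"rx":0,"ry":-0.1,"rz":0},
  {"x":0,"y":0,"z":0,"rx":0,"ry":-0.1,"rz":0},
  {"x":0,"y":0,"z":0,"rx":0,"ry":-0.1,"rz":0},
])

```text
clock: 14.7
position: [0.5635, -0.2712, 0.0918]
ee_rot: [-1.466, 0.659, -0.668]
force: [1.0, -1.0, 1.0]
width: 0.553
```

```bash
python3 -c "
from h import *
rel()"
```

```text
t 14.7 p [ 0.5635 -0.2712  0.0918] x [ 0.66  -0.751  0.005] y [ 0.005 -0.002 -1.   ] z [0.751 0.66  0.003] F [ 1. -1.  1.] T [-0.42 -0.23 -0.67] w 5.07 q [ 0.61  0.62 -0.37  1.71  0.28  0.85 -0.73]
cradle x -2.8 y -3.6 mm z 91.8 yawerr 0.4072
```

move_arm([
  {"x":-0.06,"y":0,"z":0,"rx":0,"ry":-0.12,"rz":0.003},
  {"x":0,"y":0,"z":0,"rx":0,"ry":-0.12,"rz":0},
  {"x":0,"y":0,"z":0,"rx":0,"ry":-0.12,"rz":0},
  {"x":0,"y":0,"z":0,"rx":0,"ry":-0.12,"rz":0},
])

```text
clock: 15.2
position: [0.5634, -0.271, 0.0917]
ee_rot: [-1.551, 0.276, -0.282]
force: [-0.2, 1.1, -0.2]
width: 0.551
```

```bash
python3 -c "
from h import *
rel()"
```

```text
t 15.2 p [ 0.5634 -0.271   0.0917] x [ 0.938 -0.348  0.003] y [ 0.004  0.001 -1.   ] z [0.348 0.938 0.002] F [-0.2  1.1 -0.2] T [0.   0.01 0.04] w 5.06 q [ 0.69  0.65 -0.49  1.7   0.38  0.88 -0.31]
cradle x -2.7 y -3.4 mm z 91.7 yawerr 0.9017
```

move_arm([
  {"x":0,"y":0,"z":0,"rx":0,"ry":-0.14,"rz":0},
  {"x":0,"y":0,"z":0,"rx":0,"ry":-0.14,"rz":0},
  {"x":0,"y":0,"z":0,"rx":0,"ry":-0.14,"rz":0},
  {"x":0,"y":0,"z":0,"rx":0,"ry":-0.14,"rz":0},
  {"x":0,"y":0,"z":0,"rx":0,"ry":-0.14,"rz":0},
  {"x":0,"y":0,"z":0,"rx":0,"ry":-0.14,"rz":0},
])

```text
clock: 15.95
position: [0.5624, -0.2699, 0.0917]
ee_rot: [-1.532, -0.404, 0.4]
force: [-1.4, 1.9, 0.6]
width: 0.551
```

```bash
python3 -c "
from h import *
rel()"
```

```text
t 15.95 p [ 0.5624 -0.2699  0.0917] x [0.871 0.491 0.002] y [ 0.002  0.002 -1.   ] z [-0.491  0.871  0.001] F [-1.4  1.9  0.6] T [ 0.19  0.14 -0.03] w 5.05 q [ 0.82  0.7  -0.71  1.69  0.54  0.95  0.42]
cradle x -3.4 y -2.0 mm z 91.7 yawerr 1.7697
```

move_arm([
  {"x":0,"y":0,"z":0,"rx":0,"ry":-0.14,"rz":0},
  {"x":0,"y":0,"z":0,"rx":0,"ry":-0.1,"rz":0},
  {"x":0,"y":0,"z":0,"rx":0,"ry":-0.02,"rz":0},
])

```text
clock: 16.32
position: [0.5621, -0.27, 0.0917]
ee_rot: [-1.481, -0.612, 0.609]
force: [-1.4, 0.6, 2.1]
width: 0.553
```

```bash
python3 -c "
from h import *
rel()"
```

```text
t 16.32 p [ 0.5621 -0.27    0.0917] x [0.71  0.704 0.003] y [ 0.001  0.003 -1.   ] z [-0.704  0.71   0.001] F [-1.4  0.6  2.1] T [ 0.19  0.05 -0.01] w 5.07 q [ 0.86  0.72 -0.78  1.69  0.59  0.98  0.65]
cradle x -3.7 y -2.0 mm z 91.7 yawerr 2.0384
```

move_arm([
  {"x":0,"y":-0.3,"z":0,"rx":0,"ry":0,"rz":0},
  {"x":0,"y":-0.3,"z":0,"rx":0,"ry":0,"rz":0},
  {"x":0,"y":0,"z":0,"rx":0,"ry":0,"rz":0},
])

```text
clock: 16.7
position: [0.562, -0.2704, 0.0979]
ee_rot: [-1.483, -0.609, 0.606]
force: [0.3, -0.1, -1.8]
width: 0.552
```

```bash
python3 -c "
from h import *
rel()
a=arm.get_image('side')
cv2.imwrite('pics/k.png',cv2.resize(a[70:160,230:320],None,fx=6,fy=6,interpolation=2))"
```

```text
t 16.7 p [ 0.562  -0.2704  0.0979] x [0.713 0.701 0.002] y [ 0.001  0.002 -1.   ] z [-0.701  0.713  0.001] F [ 0.3 -0.1 -1.8] T [ 0.02 -0.11  0.02] w 5.07 q [ 0.86  0.72 -0.78  1.68  0.58  0.99  0.65]
cradle x -3.9 y -2.4 mm z 97.9 yawerr 2.0340
```

View pics/k.png

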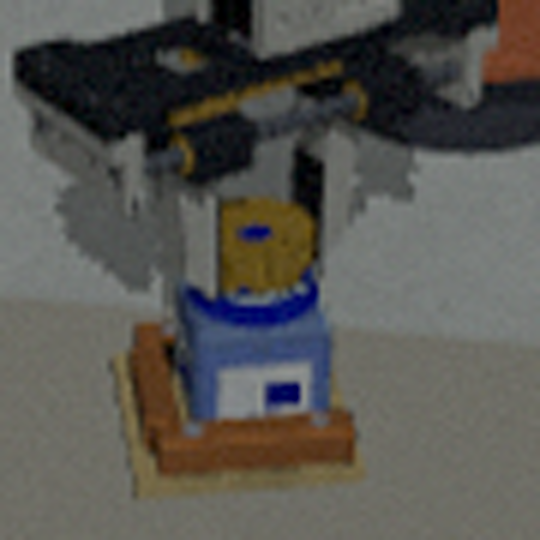

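move_arm([
  {"x":0,"y":-0.3,"z":0,"rx":0,"ry":0,"rz":0},
  {"x":0,"y":-0.3,"z":0,"rx":0,"ry":0,"rz":0},
  {"x":0,"y":0,"z":0,"rx":0,"ry":0,"rz":0},
])

```text
clock: 17.12
position: [0.562, -0.2704, 0.1043]
ee_rot: [-1.483, -0.609, 0.606]
force: [1.1, -0.3, -0.0]
width: 0.548
```

```bash
python3 -c "
from h import *
rel()
a=arm.get_image('side')
cv2.imwrite('pics/k2.png',cv2.resize(a[70:160,230:320],None,fx=6,fy=6,interpolation=2))"
```

```text
t 17.12 p [ 0.562  -0.2704  0.1043] x [0.713 0.701 0.002] y [ 0.001  0.002 -1.   ] z [-0.701  0.713  0.001] F [ 1.1 -0.3 -0. ] T [ 0.04 -0.14  0.04] w 5.03 q [ 0.87  0.71 -0.78  1.68  0.58  1.    0.66]
cradle x -3.9 y -2.3 mm z 104.3 yawerr 2.0337
```

View pics/k2.png

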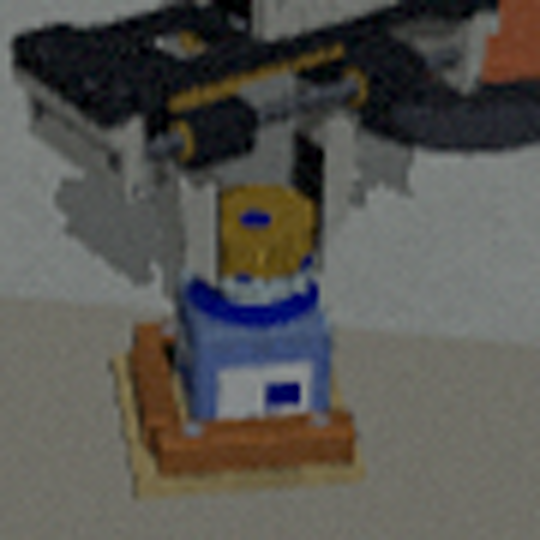

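move_arm([
  {"x":0,"y":-1,"z":0,"rx":0,"ry":0,"rz":0},
  {"x":0,"y":-2,"z":0,"rx":0,"ry":0,"rz":0},
  {"x":0,"y":-2.5,"z":0,"rx":0,"ry":0,"rz":0},
  {"x":1.3,"y":0,"z":1.7,"rx":0,"ry":0,"rz":0},
  {"x":2.2,"y":0,"z":2.9,"rx":0,"ry":0,"rz":0},
  {"x":2.6,"y":0,"z":3.5,"rx":0,"ry":0,"rz":0},
  {"x":2.6,"y":0,"z":3.5,"rx":0,"ry":0,"rz":0},
  {"x":2,"y":0,"z":2.8,"rx":0,"ry":0,"rz":0},
  {"x":1.2,"y":0,"z":1.6,"rx":0,"ry":0,"rz":0},
  {"x":0,"y":0,"z":0,"rx":0,"ry":0,"rz":0},
])

```text
clock: 18.42
position: [0.531, -0.0588, 0.1653]
ee_rot: [-1.481, -0.615, 0.608]
force: [-0.5, -1.3, 0.4]
width: 0.55
```

```bash
python3 -c "
from h import *
s,R=st();print(R.T@(np.array([.534,-.053,.06])-s['position'])*100)
a=arm.get_image('side')
cv2.imwrite('pics/k3.png',cv2.resize(a[70:250,200:340],None,fx=3,fy=3,interpolation=2))"
```

```text
t 18.43 p [ 0.531  -0.0588  0.1653] x [0.709 0.705 0.004] y [ 0.003  0.003 -1.   ] z [-0.705  0.709  0.   ] F [-0.5 -1.3  0.4] T [-0.01 -0.21  0.03] w 5.05 q [ 0.64  0.52 -0.88  1.84  0.47  0.99  0.35]
[ 0.57817712 10.53440121  0.19462891]
```

View pics/k3.png

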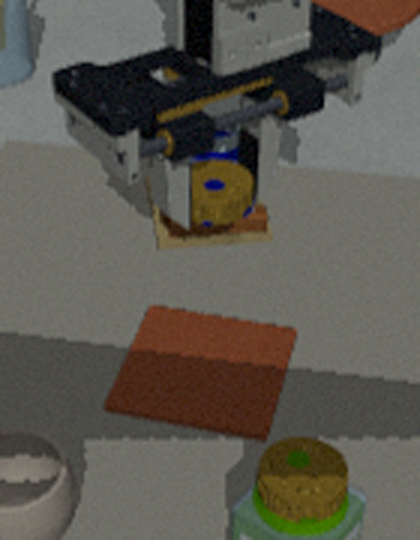

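move_arm([
  {"x":0.6,"y":2.5,"z":0.2,"rx":0,"ry":0,"rz":0},
  {"x":0,"y":3,"z":0,"rx":0,"ry":0,"rz":0},
  {"x":0,"y":2.5,"z":0,"rx":0,"ry":0,"rz":0},
  {"x":0,"y":1,"z":0,"rx":0,"ry":0,"rz":0},
  {"x":0,"y":0.5,"z":0,"rx":0,"ry":0,"rz":0},
  {"x":0,"y":0,"z":0,"rx":0,"ry":0,"rz":0},
])

```text
clock: 19.23
position: [0.5352, -0.0593, 0.0681]
ee_rot: [-1.486, -0.608, 0.602]
force: [-0.6, 0.5, -0.5]
width: 0.555
```

```bash
python3 -c "
from h import *
s,R=st();print(R.T@(np.array([.534,-.053,.028])-s['position'])*100)"
```

```text
t 19.23 p [ 0.5352 -0.0593  0.0681] x [0.715 0.699 0.003] y [ 0.004  0.    -1.   ] z [-0.699  0.715 -0.003] F [-0.6  0.5 -0.5] T [ 0.03 -0.17  0.  ] w 5.09 q [ 0.56  0.64 -0.77  1.93  0.61  0.82  0.22]
[0.34445526 4.01397769 0.55069619]
```

move_arm([
  {"x":0.3,"y":1,"z":0.5,"rx":0.003,"ry":0,"rz":0.003},
  {"x":0,"y":1,"z":0,"rx":0,"ry":0,"rz":0},
  {"x":0,"y":0.7,"z":0,"rx":0,"ry":0,"rz":0},
  {"x":0,"y":0.4,"z":0,"rx":0,"ry":0,"rz":0},
  {"x":0,"y":0,"z":0,"rx":0,"ry":0,"rz":0},
])

```text
clock: 19.85
position: [0.5347, -0.0532, 0.0362]
ee_rot: [-1.486, -0.606, 0.604]
force: [-1.0, 0.2, -0.7]
width: 0.551
```

```bash
python3 -c "
from h import *
s,R=st();print(R.T@(np.array([.534,-.053,.028])-s['position'])*100)"
```

```text
t 19.85 p [ 0.5347 -0.0532  0.0362] x [0.715 0.699 0.001] y [ 0.002 -0.    -1.   ] z [-0.699  0.715 -0.001] F [-1.   0.2 -0.7] T [ 0.06 -0.14  0.  ] w 5.06 q [ 0.52  0.69 -0.74  1.95  0.66  0.76  0.17]
[-0.03376064  0.8159759   0.06499022]
```

move_arm([
  {"x":0,"y":0.35,"z":0,"rx":0,"ry":0,"rz":0},
  {"x":0,"y":0.3,"z":0,"rx":0,"ry":0,"rz":0},
  {"x":0,"y":0,"z":0,"rx":0,"ry":0,"rz":0},
])

```text
clock: 20.23
position: [0.535, -0.0533, 0.0295]
ee_rot: [-1.486, -0.606, 0.603]
force: [-0.0, 0.2, -0.5]
width: 0.553
```

```bash
python3 -c "
from h import *
s,R=st();print(R.T@(np.array([.534,-.053,.028])-s['position'])*100)
a=arm.get_image('side')
cv2.imwrite('pics/k4.png',cv2.resize(a[130:230,210:330],None,fx=6,fy=6,interpolation=2))"
```

```text
t 20.23 p [ 0.535  -0.0533  0.0295] x [0.715 0.699 0.001] y [ 0.002 -0.    -1.   ] z [-0.699  0.715 -0.002] F [-0.   0.2 -0.5] T [-0.02 -0.15 -0.02] w 5.07 q [ 0.51  0.7  -0.73  1.95  0.67  0.75  0.16]
[-0.04682993  0.15401086  0.09116508]
```

View pics/k4.png

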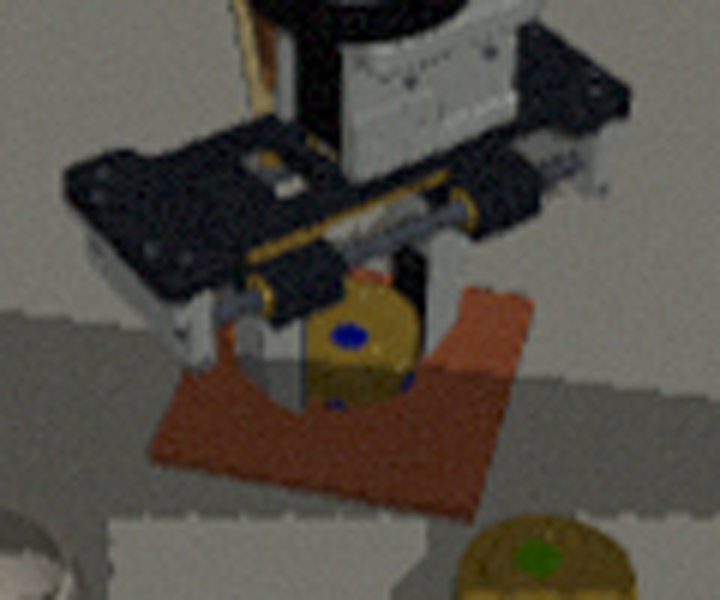

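move_arm([
  {"x":0,"y":0.2,"z":0,"rx":0,"ry":0,"rz":0},
  {"x":0,"y":0.1,"z":0,"rx":0,"ry":0,"rz":0},
  {"x":0,"y":0,"z":0,"rx":0,"ry":0,"rz":0},
])

```text
clock: 20.65
position: [0.5352, -0.0533, 0.0275]
ee_rot: [-1.487, -0.607, 0.603]
force: [0.5, 0.1, -0.5]
width: 0.547
```

```bash
python3 -c "
from h import *
s,R=st()"
```

```text
t 20.65 p [ 0.5352 -0.0533  0.0275] x [0.715 0.699 0.001] y [ 0.003 -0.001 -1.   ] z [-0.699  0.715 -0.003] F [ 0.5  0.1 -0.5] T [ 0.03 -0.14  0.01] w 5.02 q [ 0.51  0.7  -0.72  1.95  0.68  0.75  0.15]
```

move_arm([
  {"x":0,"y":0,"z":0,"rx":0,"ry":0,"rz":0},
  {"x":0,"y":0,"z":0,"rx":0,"ry":0,"rz":0},
  {"x":0,"y":0,"z":0,"rx":0,"ry":0,"rz":0},
  {"x":0,"y":0,"z":0,"rx":0,"ry":0,"rz":0},
], jaw=8.5, newtons=20)

```text
clock: 21.15
position: [0.5356, -0.0531, 0.0275]
ee_rot: [-1.487, -0.608, 0.602]
force: [-0.1, 0.6, 0.9]
width: 0.913
```

move_arm([
  {"x":0,"y":-1,"z":0,"rx":0,"ry":0,"rz":0},
  {"x":0,"y":-3,"z":0,"rx":0,"ry":0,"rz":0},
  {"x":0,"y":-5,"z":0,"rx":0,"ry":0,"rz":0},
  {"x":0,"y":-6,"z":0,"rx":0,"ry":0,"rz":0},
  {"x":0,"y":-5,"z":0,"rx":0,"ry":0,"rz":0},
  {"x":-3,"y":0,"z":-3,"rx":0,"ry":0,"rz":0},
  {"x":-4,"y":0,"z":0,"rx":0,"ry":0,"rz":0},
  {"x":-4,"y":0,"z":0,"rx":0,"ry":0,"rz":0},
  {"x":-4,"y":0,"z":0,"rx":0,"ry":0,"rz":0},
  {"x":0,"y":0,"z":0,"rx":0,"ry":0,"rz":0},
])

```text
clock: 22.4
position: [0.4458, -0.1813, 0.2394]
ee_rot: [-1.487, -0.612, 0.605]
force: [0.4, 0.3, 1.1]
width: 0.925
```

```bash
python3 -c "
from h import *
s,R=st()
a=arm.get_image('side');b=arm.get_image('top');cv2.imwrite('pics/side_z.png',a);cv2.imwrite('pics/top_z.png',b)
cv2.imwrite('pics/k5.png',cv2.resize(a[90:290,170:350],None,fx=3,fy=3,interpolation=2))
cv2.imwrite('pics/k6.png',cv2.resize(b[120:250,120:420],None,fx=2.6,fy=2.6,interpolation=2))"
```

```text
t 22.4 p [ 0.4458 -0.1813  0.2394] x [0.713 0.702 0.003] y [ 0.005 -0.001 -1.   ] z [-0.702  0.713 -0.005] F [0.4 0.3 1.1] T [ 0.01 -0.19 -0.01] w 8.49 q [ 1.03  0.35 -0.96  1.87  0.33  1.08  0.72]
```

View pics/k5.png

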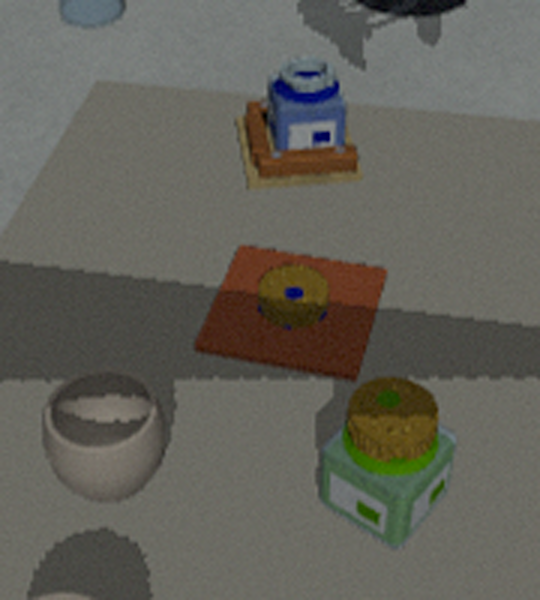

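View pics/k6.png

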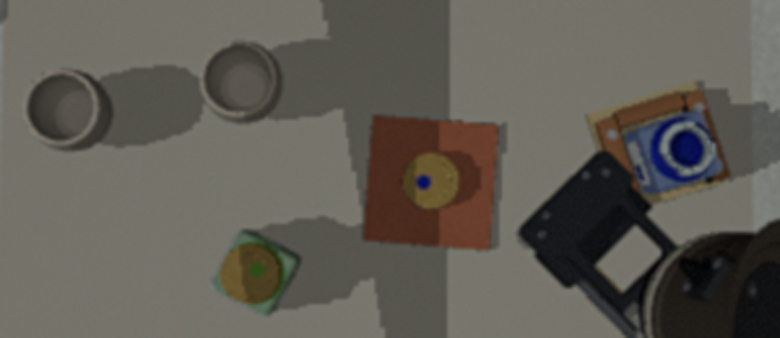

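```bash
python3 -c "
from cell import arm
print(arm.sign_off())"
```

```text
the job is handed in; nothing more can be done
None
```

I gripped the blue jar by its body, set it down between the cradle cheeks and let go. I then broke the cap loose with about 0.65 N m and spun it to about 2.04 rad. It lifted off cleanly and I laid it on the tile; I handed in at about 22.5 s.

**Last checks:**
- The final pictures show the open jar upright between the cheeks, and the cap lying right way up near the middle of the tile. The green jar and both cups look upright and unmoved. I judged all this by eye and did not measure final positions.
- The gripper was open and well above everything.

**What disagreed or went less smoothly:**
- **Cradle position:** the two cameras differed by about 4 mm on where the cradle is. I used the top camera's figure. The jar touched a cheek lightly on the way in, and I shifted it about 1 mm across the cradle.
- **Jar on the foot:** one step pressed it down with about 36–40 N before I eased off. That is close to the 40 N limit, though the push came through the fingers.
- **Cap on the tile:** the fingertips reached a little below the cap, so it settled the last 2–3 mm when I let go.

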